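# Load a cracker in the colour reader and close its cover

### The job

Lay the cracker flat on the small raised black stage of the white colour reader, centred and with its edges square to the reader (any way round), while the cover stands open. Then lower the hinged cover so gently that its sprung pad comes to rest on the cracker under the cover's own weight, never dropping it or pressing hard, and let go. Leave the eraser where it is.

Things in the scene. Friction and masses are not known exactly. Their poses are not given: they have to be found in the camera images.
- cracker: pale speckled cracker, a rigid slab 64 (its x) x 54 (its y) x 6 mm, 20 g, lying flat on the worktop; origin at the centre of its underside, z up. Grip it across the 54 mm by its edges. Tall booth panels stand about 0.22 m behind the robot's base and 0.14 m to its right; leaning the hand outward keeps the elbow off the rear panel.
- reader: white clamshell colour reader, fixed: base 150 x 120 mm, 18 mm high, reaching from x = -50 to +100 mm and y = -60 to +60 mm in its own frame; origin on the worktop directly under the centre of the stage; its x axis points from the front (bar side) to the hinge, y to the left of someone facing it from the front, z up. Two hinge cheeks at x = +68..+98 mm, y = +-41..57 mm, rise to 71 mm.
- stage_top (a point): centre of the top face of the stage, a black 40 x 40 mm plate, 5 mm thick, on a 24 mm post, square to the reader; its height is set anew each time, 45 to 57 mm above the worktop. Narrower than the cracker, which overhangs it on all sides. Axes as the reader's.
- cover_body (a joint): angle of the reader's cover, rad: 0 = level, grows as it opens; 1.57 = upright, up to 1.95 = leaning back. It starts open, between 1.58 and 1.74. The hinge is stiff enough to hold the cover near upright; below about 1.1 the cover falls by its weight (about 0.6 kg). With the cracker under the pad it comes to rest near 0 (roughly -0.08 to +0.12), depending on the stage's height.
- cover_hinge (a point): fixed point on the hinge line of the cover: reader frame x = +80, y = 0, z = 62 mm. The hinge runs along the reader's y.
- cover_bar (a point): middle of the round steel handle bar of the cover, 11 mm thick, along the reader's y, 65 mm free length between its two arms. It lies 145 mm in front of the hinge line and 14 mm above it when the cover is level, and turns with the cover. The gap between the bar and the edge of the cover plate is 29 mm. The bar may turn between the fingers.
- pad: sprung pad of the cover; origin at the centre of the underside of the square 44 mm pad under the cover. 80 mm from the hinge line, 6 mm below it when level; directly over the stage then. The pad gives up to 9 mm on a spring of about 4 N per mm; its z axis points out of the top of the cover.
- eraser: loose eraser in a green sleeve, 20 x 42 x 13 mm, lying near the cracker; origin at the centre of its underside. Leave alone.

How it is judged (in metres and radians):
On the way:
1. the cracker lies on the stage, let go, with the cover still open (horizontal distance between cracker and stage_top below 0.012 m and distance between cracker and stage_top below 0.015 m and angle between cracker's own z axis and vertical below 0.1 rad and linear speed of cracker below 0.02 m/s and contact force between the fingers and cracker below 0.05 N and value of joint cover_body above 1.2 rad), for 0.2 s.
At the end, for the whole second after the job is handed in: the cracker lies flat (within 0.1 rad) on the stage, its centre within 12 mm of the stage's centre sideways, its edges square to the reader within 0.2 rad (any quarter turn), and the cover is down (below 0.2 rad) with its pad resting on the cracker; everything at rest (horizontal distance between cracker and stage_top below 0.012 m and distance between cracker and stage_top below 0.015 m and (angle between the x axis of cracker and the x axis of reader, either way round below 0.2 rad or angle between the x axis of cracker and the y axis of reader, either way round below 0.2 rad) and angle between cracker's own z axis and vertical below 0.1 rad and contact force between pad and cracker above 1 N and value of joint cover_body below 0.2 rad and z of cracker in the frame of pad above -0.01 m and linear speed of cracker below 0.02 m/s); the robot touches nothing.
It fails at once if the cover fell or was swung down onto its rest (faster than 3 rad/s below 0.2 rad) (value of joint cover_body below 0.2 rad and velocity of joint cover_body below -3 rad/s).
It fails at once if the cover slammed or pressed on the cracker with more than 15 N (contact force between pad and cracker above 15 N).
It fails at once if the eraser was moved by more than 25 mm (distance of eraser from where it was at the start of the episode above 0.025 m).
It also fails if it takes over 72 s, if anything falls off the work surface, if the arm or the gripper's body presses on something with over 40 N, if the wrist force passes 120 N, or if a joint passes its speed limit or range.

### The arm

A 6-joint arm with a two-finger parallel gripper is mounted at the origin on the work surface; the furniture and walls round the work are solid. World frame = base frame: x ahead of the robot, y to its left, z up, the work surface at z = 0. Lengths are in mm, angles in rad, forces in N, time in s.
With the tool pointing down it reaches from about 350 to 775 mm from the base axis. Payload 7.3 kg.
Tool frame: the origin (TCP) lies on the centre line of the jaws, within the pads' length; the fingertips stand 22 mm ahead of it and the grasp point (between the pads) lies 3 mm ahead of it (ctrl.tip_reach is the distance from the TCP to the fingertips, in mm); z points along the fingers, y is the direction in which the jaws open and shut (so a half turn about z gives the same grasp; the last joint's range is limited). The gripper opens to 92 mm and grips with 3 to 60 N. Pads are 19 mm wide; open, the fingers measure 130 mm over their backs; the gripper's body (75 mm by 190 mm) begins 47 mm behind the grasp point.
Start: joints at [0.567, 0.342, 1.524, -0, 1.275, -0.146], TCP at [397.111, 343.432, 248.741] pointing down, gripper open.
Joint ranges: [-2.53, 2.53], [-0.77, 2.02], [0.04, 2.7], [-1, 4.14], [0.28, 2.66], [-3.11, 3.11]. Speed limits (rad/s): [2.57, 2.57, 3.14, 3.14, 3.14, 3.14].

### API

Orientations are given as a unit quaternion [w, x, y, z].
In Python, from plant import sense, eyes, workorder, boxes_of, spot_point, ctrl gives the robot as it stands.
- The arm moves only by the tool arm_command, never from a script. Its argument "motion" is a list of rows, each an object of numbers: "fingers": the finger opening in m, from 0 to 0.0918; "tx", "ty", "tz": the shift along the tool's x, y, z in m; "twist": the turn about the tool's z in degrees. A call has 1 to 20 rows; each row is the pose to reach, as a shift and turn from the pose commanded when the call began, along the tool's axes at that moment; what a row does not reach only later rows make up. A row lasts 1/12 s, in which the tool goes at most 41.7 mm and 7.16 degrees, less where a joint would pass 70% of its speed; a pose out of reach is approached as far as the arm can. A call with a gripper value outside its range is refused whole. The fingers move at their own pace and stop on an object; "newtons" is the grip in N (left out, the last holds). Time passes only in rows, so rows that repeat a pose let the fingers close. It gives the time, the measured TCP pose, the force and the opening at its end, in the units of the state.
- sense(): the state, without advancing time (a new reading comes with each control period).
- eyes.camera(name): name is "scene" or "top" or "wrist"; returns the picture (400x640x3 uint8, blue, green, red); there is no depth.
- eyes.calibration(name): a dict with "vertical_fov" (degrees; the focal length in pixels is half the picture's height over the tangent of half this angle, whatever the lens; pixels are square), "cx", "cy" (the principal point, pixels), "rvec" (rotation vector, rad) and "tvec" (3), from world to camera coordinates, as OpenCV has them; the wrist camera has in their place "tool_from_camera" (4x4, takes a point from camera to tool coordinates, whose origin is the TCP and whose axes are the flange's). Camera axes: x right, y down, z forward; pixel columns grow to the right and rows downward; lengths in mm; the calibration is good to about 2 mm. A picture is of the moment at which its call begins: read the wrist's pose just before it. calibration takes no time and is no camera call.
- workorder.close_job(): hands the job in, once; it reports no verdict.
Trained networks look in the newest picture that a camera, given by its name, has taken for a name from the list of things; names that differ only in an ending like _2 or _b are one class to them, and where a whole thing is asked for, a point or a joint stands for the part that bears it (a point fixed in the world has none). Each returns a list of dicts, best first, with "confidence" (0 to 1); they miss things now and then, are a little off and sometimes report something else, mostly with a low value. They report only what shows in the picture. A call takes as long as a camera call.
- boxes_of(name, camera): "rect" ([left, top, right, bottom] in pixels, round what is visible of it).
- spot_point(name, camera): "at" ([column, row] in pixels: a listed point, or the origin of a listed thing).
The state is a dict: "time": time; "qpos": joint angles; "qd": joint speeds; "effort": joint torques, N m; "position": TCP position; "tcp_rot": TCP orientation; "wrist_force": force on the tool from outside, world axes, zero at the start; "torque": the same for the moment, N m; "width": finger opening in mm.
Only numpy, scipy, OpenCV 4.12 (cv2) and the standard library are available. Lean on these libraries where they do the work, as an engineer would, in place of code of your own. Each camera call takes 0.05 s, during which the arm holds its last target. There are 200 camera calls.

## Working session

There is one attempt and no reset: what is moved stays moved. The work goes in short steps, Python scripts to look and compute and a tool call to move; the robot and the scene stay as the last step left them, time stands still between calls to the robot, and variables do not carry over. Pictures are saved under pics/ and viewed, about 8 in all and at most 12, crops included, and the job is handed in when it is done.

Besides the shell and the picture viewer there is one more tool, called after "Request:" in YAML: its name, and indented under it one key for each argument. arm_command: Moves the arm, as the interface text tells. Its arguments: {"type":"object","properties":{"motion":{"type":"array","items":{"type":"object","properties":{"fingers":{"type":"number"},"tx":{"type":"number"},"ty":{"type":"number"},"tz":{"type":"number"},"twist":{"type":"number"}}}},"newtons":{"type":"number"}},"required":["motion"]}

```bash
ls; mkdir -p pics; cat > h.py <<'E'
import numpy as np, cv2
from scipy.spatial.transform import Rotation as R
from plant import sense, eyes, workorder, boxes_of, spot_point, ctrl
def cam(name, st=None):
    c=eyes.calibration(name); f=200/np.tan(np.radians(c["vertical_fov"])/2)
    K=np.array([[f,0,c["cx"]],[0,f,c["cy"]],[0,0,1]])
    if "rvec" in c:
        M=R.from_rotvec(np.ravel(c["rvec"])).as_matrix(); t=np.ravel(c["tvec"])
    else:
        st=st or sense(); T=np.eye(4); T[:3,:3]=R.from_quat(st["tcp_rot"],scalar_first=True).as_matrix(); T[:3,3]=st["position"]
        W=np.linalg.inv(T@np.array(c["tool_from_camera"])); M=W[:3,:3]; t=W[:3,3]
    return K,M,t
def ray(C,p):
    K,M,t=C; return -M.T@t, M.T@np.linalg.inv(K)@np.array([p[0],p[1],1.])
def onz(C,p,z):
    o,d=ray(C,p); return o+d*(z-o[2])/d[2]
def proj(C,X):
    K,M,t=C; q=(M@np.atleast_2d(X).T).T+t; q=q@K.T; return q[:,:2]/q[:,2:]
def tri(obs):
    A=0;b=0
    for C,p in obs:
        o,d=ray(C,p); d/=np.linalg.norm(d); P=np.eye(3)-np.outer(d,d); A=A+P; b=b+P@o
    return np.linalg.solve(A,b)
E
python3 - <<'E'
from h import *
s=sense(); print(s)
ims=[]
for n in ("scene","top"):
    im=eyes.camera(n); cv2.imwrite(f"pics/{n}0.png",im); print(n,eyes.calibration(n))
    C=cam(n)
    for o in ("cracker","reader","eraser","stage_top","cover_hinge","cover_bar","pad"):
        r=spot_point(o,n)[:2]; print(o,[(np.round(x["at"]),round(x["confidence"],2)) for x in r])
E
```

```text
pics
{'time': 0.0, 'qpos': array([ 5.67006949e-01,  3.42709405e-01,  1.52502852e+00,  4.36048213e-06,
        1.27538715e+00, -1.46020364e-01]), 'qd': array([ 0.00013213,  0.00061922,  0.00038178, -0.00029504, -0.00122218,
       -0.00061213]), 'effort': array([-1.05605028e-03, -4.31244242e+01, -2.44216454e+01,  7.17666722e-02,
        5.59815823e-02, -1.55905991e-04]), 'position': array([396.77335491, 343.22210705, 248.04783219]), 'tcp_rot': array([-4.18380730e-04,  4.15857055e-01,  9.09429669e-01, -6.41903515e-04]), 'wrist_force': array([-0.36644278, -0.82309865, -0.50601073]), 'torque': array([-0.02322745, -0.01119528,  0.01668871]), 'width': 92.01260681230123}
scene {'vertical_fov': 46.66873774610546, 'cx': 321.3131771247071, 'cy': 200.34721267102412, 'rvec': array([ 1.59072091,  1.51253113, -0.93258527]), 'tvec': array([-262.98540779, -110.78285355, 1256.72931631])}
cracker [(array([239., 255.]), 0.84)]
reader [(array([342., 233.]), 0.71)]
eraser [(array([285., 248.]), 0.7)]
stage_top [(array([339., 209.]), 0.55)]
cover_hinge []
cover_bar [(array([388., 126.]), 0.82)]
pad [(array([378., 161.]), 0.83)]
top {'vertical_fov': 47.232077792111774, 'cx': 322.3614960097994, 'cy': 204.19810685122144, 'rvec': array([ 2.20903566, -2.17381568,  0.05497687]), 'tvec': array([237.2316155 , 439.83050868, 893.75510206])}
cracker [(array([400., 188.]), 0.93)]
reader [(array([304., 219.]), 0.9)]
eraser [(array([356., 201.]), 0.69)]
stage_top [(array([302., 218.]), 0.83)]
cover_hinge []
cover_bar [(array([304., 217.]), 0.62)]
pad []
```

```bash
python3 - <<'E'
import cv2
a=cv2.imread("pics/scene0.png")[90:310,150:470]; b=cv2.imread("pics/top0.png")[120:330,210:530]
cv2.imwrite("pics/v1.png",cv2.resize(a,None,fx=2.5,fy=2.5,interpolation=2));cv2.imwrite("pics/v2.png",cv2.resize(b,None,fx=2.5,fy=2.5,interpolation=2))
E
```

```text
(no output)
```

View pics/v1.png

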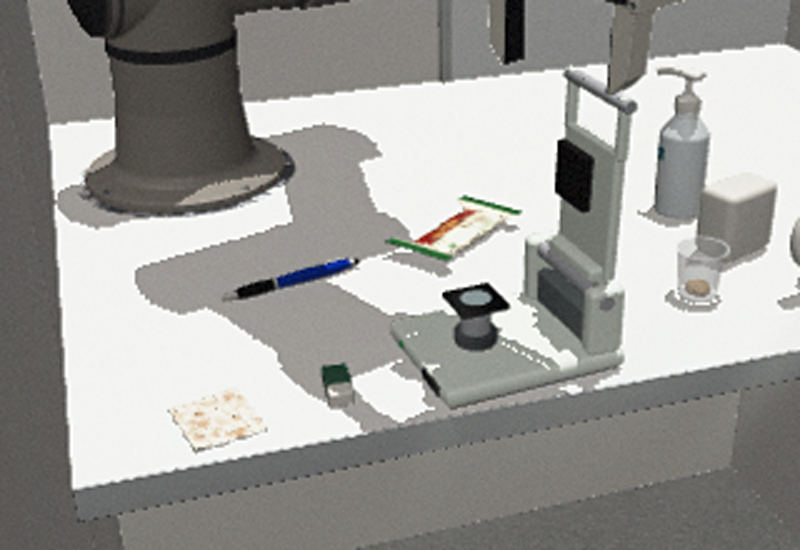

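View pics/v2.png

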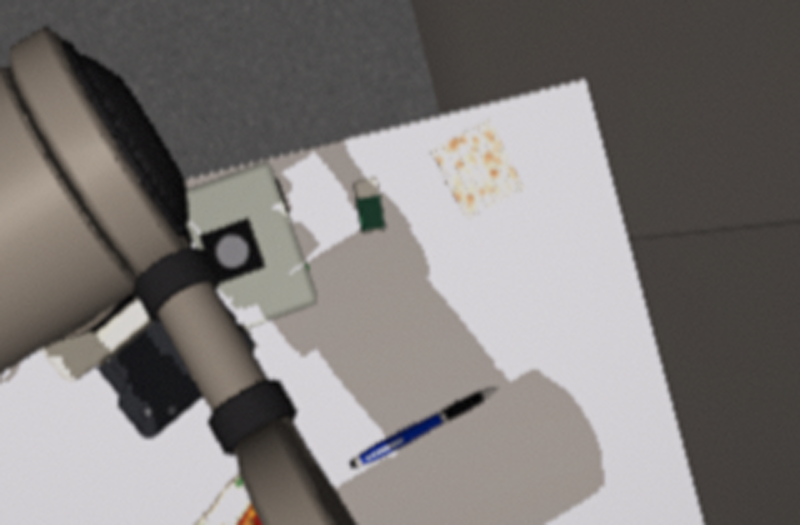

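The scene view shows the cracker at (239,255), eraser at (285,245), and the reader in the middle with its cover upright (bar at about (390,126)). In the top view the cracker is at (400,188), the eraser at (357,203) and the stage at (302,219), with the front edge of the base running from (318,187) to (336,239).

```bash
python3 - <<'E'
from h import *
t=cam("top"); s=cam("scene")
print("cracker",onz(t,(400,188),0),onz(s,(239,255),0))
print("eraser",onz(t,(356,201),0),onz(s,(285,248),0))
print("stage",tri([(t,(302,218)),(s,(339,209))]))
print("pad ray/bar", onz(s,(388,126),207))
a=onz(t,(210+270/2.5,120+168/2.5),18);b=onz(t,(210+315/2.5,120+298/2.5),18)
print("front edge",a,b,np.linalg.norm(a-b),np.degrees(np.arctan2(*(b-a)[1::-1])))
im=cv2.imread("pics/top0.png")[160:215,375:430]
hsv=cv2.cvtColor(im,cv2.COLOR_BGR2HSV); print(hsv[0,0],hsv[-1,-1],hsv[28,25])
# cracker corners by warmth (R-B)
d=im[:,:,2].astype(int)-im[:,:,0]; d=cv2.GaussianBlur(d.astype(np.float32),(0,0),1); 
print(np.round(d[::5,::4]).astype(int))
E
```

```text
cracker [471.75914767  88.73625837   0.        ] [462.91910818  93.18353993   0.        ]
eraser [444.15761987 176.87070791   0.        ] [445.10305632 176.84498281   0.        ]
stage [406.86015515 281.3479708   58.41101816]
pad ray/bar [369.88020772 372.64832655 207.        ]
front edge [469.11267797 253.39134342  18.        ] [367.36385108 216.39112837  18.        ] 108.26744518803036 -160.01657436560498
[150   3  78] [143   5 213] [165   2 211]
[[ 1  1  2  6  7  7  6  6  2  0 -2 -2 -2 -2]
 [ 1  1  2  3  1  0 -1 -2 -2 -2 -2 -2 -2 -2]
 [ 0 -1 -2 -2 -2 -1  2  9  6 -2 -2 -2 -2 -2]
 [-2 -2 -2  0 37 42 30 20 40  2 -2 -2 -1 -2]
 [-2 -2  5 12 32  4 30 17 37 11 -2 -1 -1 -2]
 [-2 -2  3 17 15 30 20 27 41 20  4 -1 -2 -2]
 [-1 -2 -2  2  8  6  4  6 51  8 31 -1 -2 -2]
 [-1 -1 -2 -1 18 17 18 34 31  8  7  3 -2 -2]
 [-2 -2 -2 -2  8 32 40  5  6  1 -2 -2 -2 -2]
 [-2 -2 -2 -2 -2  4  9 -2 -2 -2 -2 -2 -2 -2]
 [-1 -2 -2 -2 -2 -2 -2 -2 -2 -2 -2 -2 -2 -2]]
```

```bash
cat >> h.py <<'E'
def shift(target,st=None):
    st=st or sense(); T=R.from_quat(st["tcp_rot"],scalar_first=True).as_matrix()
    return T.T@(np.array(target)-st["position"])/1000
def rectfit(im,off,C,z,thr=3):
    d=im[:,:,2].astype(np.float32)-im[:,:,0]; d=cv2.GaussianBlur(d,(0,0),1)
    m=(d>thr).astype(np.uint8); m=cv2.morphologyEx(m,cv2.MORPH_CLOSE,np.ones((9,9)))
    cs,_=cv2.findContours(m,cv2.RETR_EXTERNAL,cv2.CHAIN_APPROX_NONE); c=max(cs,key=cv2.contourArea)[:,0]+np.array(off)
    W=np.array([onz(C,p,z)[:2] for p in c],np.float32); r=cv2.minAreaRect(W); return r
E
python3 - <<'E'
from h import *
im=cv2.imread("pics/top0.png"); t=cam("top")
print(rectfit(im[165:215,375:430],(375,165),t,6))
s=sense();print(R.from_quat(s["tcp_rot"],scalar_first=True).as_matrix().round(3))
print(shift([466,90,200]), eyes.calibration("wrist"))
E
```

```text
((475.7288818359375, 89.93360137939453), (70.86529541015625, 59.313323974609375), 27.055023193359375)
[[-0.654  0.756  0.   ]
 [ 0.756  0.654  0.   ]
 [-0.     0.    -1.   ]]
[-0.23674845 -0.11364488  0.04874204] {'vertical_fov': 69.70995683238773, 'cx': 316.2124397796992, 'cy': 201.03451897550505, 'tool_from_camera': array([[ 2.80621451e-04, -9.63280071e-01, -2.68498467e-01,
         7.31801526e+01],
       [ 9.99999661e-01,  4.78079516e-04, -6.70034046e-04,
         8.46437541e-01],
       [ 7.73794060e-04, -2.68498188e-01,  9.63279879e-01,
        -1.35586021e+02],
       [ 0.00000000e+00,  0.00000000e+00,  0.00000000e+00,
         1.00000000e+00]])}
```

Request:
arm_command:
  motion:
    - {"tx": -0.03,"ty": -0.014,"tz": 0,"twist": -7}
    - {"tx": -0.06,"ty": -0.028,"tz": 0,"twist": -14}
    - {"tx": -0.09,"ty": -0.043,"tz": 0,"twist": -21}
    - {"tx": -0.12,"ty": -0.057,"tz": 0,"twist": -28}
    - {"tx": -0.15,"ty": -0.071,"tz": 0,"twist": -35}
    - {"tx": -0.18,"ty": -0.086,"tz": 0.01,"twist": -42}
    - {"tx": -0.21,"ty": -0.1,"tz": 0.02,"twist": -49}
    - {"tx": -0.239,"ty": -0.112,"tz": 0.03,"twist": -56}
    - {"tx": -0.239,"ty": -0.112,"tz": 0.04,"twist": -63}
    - {"tx": -0.239,"ty": -0.112,"tz": 0.05,"twist": -70}
    - {"tx": -0.239,"ty": -0.112,"tz": 0.06,"twist": -76}
    - {"tx": -0.239,"ty": -0.112,"tz": 0.06,"twist": -76}
    - {"tx": -0.239,"ty": -0.112,"tz": 0.06,"twist": -76}

```text
$.motion[0]: bad value
```

```bash
python3 - <<'E'
from h import *
s=sense(); print(s["time"],s["position"],s["qpos"].round(2),s["wrist_force"]); C=cam("wrist",s)
im=eyes.camera("wrist"); cv2.imwrite("pics/w1.png",im)
for o in ("cracker","eraser"):
    for x in spot_point(o,"wrist")[:2]: print(o,x["at"],x["confidence"],onz(C,x["at"],0))
b=boxes_of("cracker","wrist")[0]["rect"]; print(b)
l,t,r,bb=[int(v) for v in b]; l-=15;t-=15;r+=15;bb+=15; l=max(l,0);t=max(t,0)
for thr in(2,4,8): print(rectfit(im[t:bb,l:r],(l,t),C,6,thr))
im=eyes.camera("top"); cv2.imwrite("pics/t1.png",im); 
T=cam("top")
for o in ("stage_top","cover_bar","pad","reader"):
    for n in("top","scene"):
        if n=="scene" and o=="stage_top": eyes.camera("scene")
        for x in spot_point(o,n)[:1]: print(o,n,x["at"],x["confidence"])
cv2.imwrite("pics/t1c.png",cv2.resize(im[130:330,170:450],None,fx=2.8,fy=2.8,interpolation=2))
E
```

```text
0.8 [397.09646393 343.41119371 248.74265282] [ 0.57  0.34  1.52 -0.    1.28 -0.15] [ 0.62751694 -0.5835634   0.67080017]
cracker [248.6, 329.7] 0.71 [ 4.77362907e+02  8.74566939e+01 -5.68434189e-14]
eraser [304.5, 187.2] 0.54 [394.73020114 322.49917268   0.        ]
eraser [268.5, 280.4] 0.44 [446.60738576 177.30584667   0.        ]
[229.8, 312.3, 269.9, 320.9]
((461.70806884765625, 112.35293579101562), (56.8787956237793, 16.211669921875), 40.90092468261719)
((461.1560363769531, 111.87474060058594), (55.418128967285156, 16.211668014526367), 40.90092086791992)
((451.8556823730469, 103.839111328125), (27.75240707397461, 12.608987808227539), 40.900753021240234)
stage_top top [301.4, 215.6] 0.63
stage_top scene [336.6, 208.1] 0.82
cover_bar scene [389.4, 127.0] 0.58
pad top [303.5, 220.5] 0.54
pad scene [376.0, 160.0] 0.91
reader scene [340.1, 230.4] 0.95
```

View pics/w1.png

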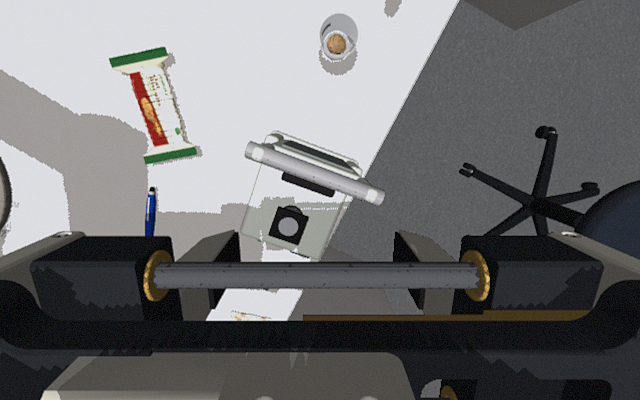

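View pics/t1c.png

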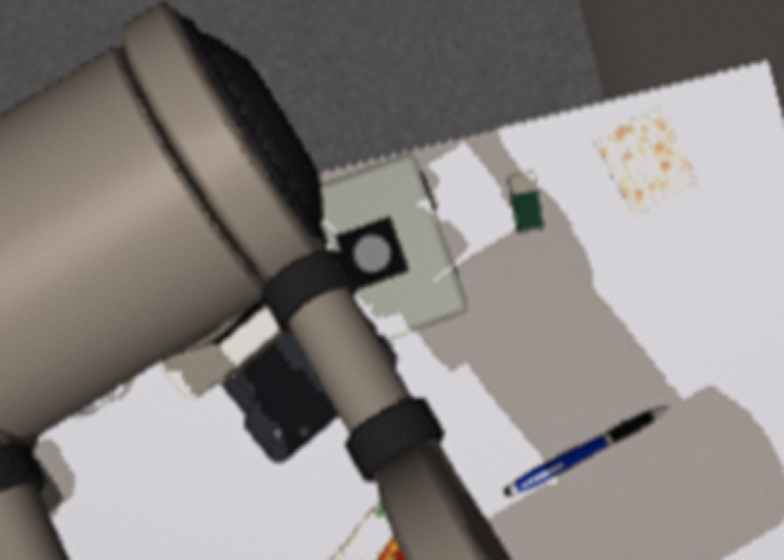

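The wrist view from the start pose shows the stage at (289,225), with the bar and cover edge running (250,150)–(380,195). The cracker is hidden behind the gripper. The top view is unchanged. The arm did not move because the rows need "fingers".

Request:
arm_command:
  motion:
    - {"fingers": 0.09,"tx": -0.03,"ty": -0.014,"tz": 0,"twist": -7}
    - {"fingers": 0.09,"tx": -0.06,"ty": -0.028,"tz": 0,"twist": -14}
    - {"fingers": 0.09,"tx": -0.09,"ty": -0.043,"tz": 0,"twist": -21}
    - {"fingers": 0.09,"tx": -0.12,"ty": -0.057,"tz": 0,"twist": -28}
    - {"fingers": 0.09,"tx": -0.15,"ty": -0.071,"tz": 0,"twist": -35}
    - {"fingers": 0.09,"tx": -0.18,"ty": -0.086,"tz": 0.01,"twist": -42}
    - {"fingers": 0.09,"tx": -0.21,"ty": -0.1,"tz": 0.02,"twist": -49}
    - {"fingers": 0.09,"tx": -0.239,"ty": -0.112,"tz": 0.03,"twist": -56}
    - {"fingers": 0.09,"tx": -0.239,"ty": -0.112,"tz": 0.04,"twist": -63}
    - {"fingers": 0.09,"tx": -0.239,"ty": -0.112,"tz": 0.05,"twist": -70}
    - {"fingers": 0.09,"tx": -0.239,"ty": -0.112,"tz": 0.06,"twist": -76}
    - {"fingers": 0.09,"tx": -0.239,"ty": -0.112,"tz": 0.06,"twist": -76}
    - {"fingers": 0.09,"tx": -0.239,"ty": -0.112,"tz": 0.06,"twist": -76}

```text
time: 2.58
position: [468.6, 89.4, 188.6]
tcp_rot: [-0.0, -0.231, 0.973, 0.0]
wrist_force: [-0.3, 0.2, -0.0]
width: 89.7
```

```bash
python3 - <<'E'
from h import *
s=sense(); print(s["time"],s["position"],s["qpos"].round(2),s["wrist_force"]); C=cam("wrist",s)
im=eyes.camera("wrist"); cv2.imwrite("pics/w2.png",im)
for o in ("cracker","eraser"):
    for x in spot_point(o,"wrist")[:2]: print(o,x["at"],x["confidence"],onz(C,x["at"],0))
    for x in boxes_of(o,"wrist")[:2]: print(x)
im=eyes.camera("top"); cv2.imwrite("pics/t2.png",im); T=cam("top")
for o in ("cracker","eraser","stage_top","cover_bar","pad","reader"):
    for x in spot_point(o,"top")[:1]: print(o,x["at"],x["confidence"])
cv2.imwrite("pics/v3.png",np.hstack([im[80:330,120:460],cv2.resize(cv2.imread("pics/w2.png"),(400,250))]))
E
```

```text
2.5833 [468.59487013  89.35091888 188.63421831] [ 0.03  0.32  1.74  0.    1.08 -2.01] [-0.27720049  0.19213193 -0.00553427]
cracker [311.5, 186.3] 0.81 [471.12101465  85.80005755   0.        ]
{'rect': [441.1, 159.7, 639.1, 256.5], 'confidence': 0.65}
{'rect': [289.1, 164.9, 337.6, 215.5], 'confidence': 0.64}
eraser [390.6, 199.0] 0.65 [443.10203564 175.18834504   0.        ]
{'rect': [378.1, 182.3, 407.3, 224.0], 'confidence': 0.65}
cracker [304.8, 216.5] 0.63
eraser [354.3, 202.2] 0.68
stage_top [302.0, 219.8] 0.89
cover_bar [239.1, 239.0] 0.96
pad [263.6, 232.4] 0.83
reader [303.0, 217.7] 0.7
```

View pics/v3.png

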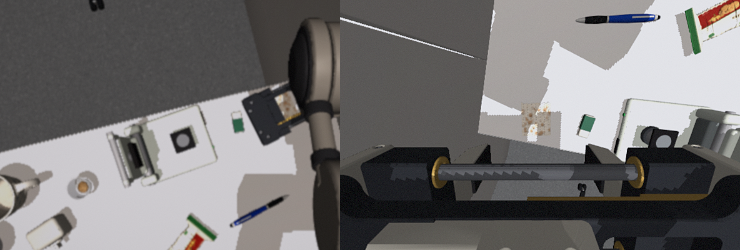

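The top view now shows the whole reader: stage at (302,219), bar at (239,239), cover upright, eraser clear of the gripper. The wrist view shows the cracker at about (312,187) and the eraser at (391,199).

```bash
cat > fit.py <<'E'
from h import *
from scipy.optimize import least_squares
def rd(p,stage=None):
    x,y,th,zs,a=p; Rz=R.from_euler("z",th).as_matrix()
    c,s=np.cos(a),np.sin(a)
    bar=[80-145*c+14*s,0,62+145*s+14*c]   # cover rotates up from front
    pad=[80-80*c-6*s,0,62+80*s-6*c]
    P=dict(stage_top=[0,0,zs],cover_bar=bar,pad=pad,reader=[0,0,0],c1=[-50,60,18],c2=[-50,-60,18])
    return {k:Rz@np.array(v)+[x,y,0] for k,v in P.items()}
def fit(obs,p0=(407,281,1.92,52,1.65)):
    def f(p):
        X=rd(p); return np.concatenate([(proj(C,X[n])[0]-uv)*w for n,C,uv,w in obs]+[[(p[3]-51)/10]])
    r=least_squares(f,p0,loss="soft_l1",f_scale=2); return r.x,f(r.x)
E
python3 - <<'E'
from fit import *
T=cam("top");S=cam("scene"); obs=[]
im=eyes.camera("scene"); cv2.imwrite("pics/s2.png",im)
for o in ("stage_top","cover_bar","pad","reader"):
    for x in spot_point(o,"scene")[:1]: print(o,x["at"],x["confidence"]); obs.append((o,S,np.array(x["at"]),1 if o!="reader" else .3))
for o,a in dict(stage_top=(302,219.8),cover_bar=(239.1,239),pad=(263.6,232.4)).items(): obs.append((o,T,np.array(a),1))
for n,p in dict(c2=(318,187.2),c1=(336,239.2)).items(): obs.append((n,T,np.array(p),1))
x,r=fit(obs); print(x,r.round(1))
print(rd(x))
# stage quad in top
im=cv2.imread("pics/t2.png")
g=im[195:245,278:328].max(2); m=(g<60).astype(np.uint8)
cs,_=cv2.findContours(m,cv2.RETR_EXTERNAL,2); c=max(cs,key=cv2.contourArea)[:,0]+[278,195]
W=np.array([onz(T,p,x[3])[:2] for p in c],np.float32); print("stage quad",cv2.minAreaRect(W))
s=sense();C=cam("wrist",s); im=cv2.imread("pics/w2.png")
for thr in(1,3,6): print("crk",rectfit(im[160:218,284:343],(284,160),C,6,thr))
cv2.imwrite("pics/v4.png",cv2.resize(im[155:225,275:415],None,fx=5,fy=5,interpolation=2))
E
```

```text
stage_top [337.1, 208.7] 0.7
cover_bar [384.3, 126.9] 0.98
pad [376.4, 160.4] 0.52
reader [340.3, 234.3] 0.83
[402.82798197 280.52381132   1.92047339  56.69531      1.57078737] [ 1.6  0.1  1.7 -0.7 -1.5  0.6 -0.5 -0.   0.7  0.4  1.7 -0.9 -4.6  1.1
 -0.3 -3.6  1.7  2.   0.6]
{'stage_top': array([402.82798197, 280.52381132,  56.69531   ]), 'cover_bar': array([370.6245502 , 368.83402996, 207.00012544]), 'pad': array([377.47623936, 350.04490922, 141.99994623]), 'reader': array([402.82798197, 280.52381132,   0.        ]), 'c1': array([363.58869992, 212.99397537,  18.        ]), 'c2': array([476.32670754, 254.10530759,  18.        ])}
stage quad ((403.5459899902344, 280.9211730957031), (36.70634078979492, 36.667198181152344), 20.646587371826172)
crk ((472.5238037109375, 88.308349609375), (66.48208618164062, 67.76579284667969), 26.86912727355957)
crk ((472.5238037109375, 88.308349609375), (66.48208618164062, 67.76579284667969), 26.86912727355957)
crk ((472.5238037109375, 88.308349609375), (66.48208618164062, 67.76579284667969), 26.86912727355957)
```

View pics/v4.png

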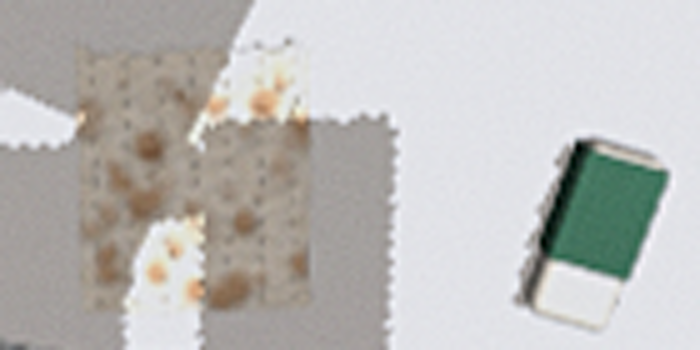

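The crop shows the cracker's edges square to the tool: columns 290.6–336.8 and rows 164.4–216.8 in the full image. The shorter 54 mm side lies along the jaws.

```bash
python3 - <<'E'
from h import *
s=sense();C=cam("wrist",s)
c=[onz(C,p,6) for p in((290.6,164.4),(336.8,164.4),(336.8,216.8),(290.6,216.8))]
m=np.mean(c,0); print(m,[np.linalg.norm(c[i]-c[i-1]) for i in range(4)])
print("shift",shift([m[0],m[1],23]))
E
```

```text
[474.18737602  90.15273206   6.        ] [np.float64(61.37326606811582), np.float64(51.32617879229366), np.float64(61.364246682421786), np.float64(53.96826254760508)]
shift [-0.00524312 -0.00179096  0.1657017 ]
```

Request:
arm_command:
  motion:
    - {"fingers": 0.07,"tx": -0.004,"ty": -0.001,"tz": 0.03,"twist": 0}
    - {"fingers": 0.07,"tx": -0.004,"ty": -0.001,"tz": 0.06,"twist": 0}
    - {"fingers": 0.07,"tx": -0.004,"ty": -0.001,"tz": 0.09,"twist": 0}
    - {"fingers": 0.07,"tx": -0.004,"ty": -0.001,"tz": 0.12,"twist": 0}
    - {"fingers": 0.07,"tx": -0.004,"ty": -0.001,"tz": 0.145,"twist": 0}
    - {"fingers": 0.07,"tx": -0.004,"ty": -0.001,"tz": 0.155,"twist": 0}
    - {"fingers": 0.07,"tx": -0.004,"ty": -0.001,"tz": 0.16,"twist": 0}
    - {"fingers": 0.07,"tx": -0.004,"ty": -0.001,"tz": 0.164,"twist": 0}
    - {"fingers": 0.07,"tx": -0.004,"ty": -0.001,"tz": 0.164,"twist": 0}
    - {"fingers": 0.07,"tx": -0.004,"ty": -0.001,"tz": 0.164,"twist": 0}
  newtons: 8

```text
time: 4.27
position: [473.6, 90.4, 25.8]
tcp_rot: [0.001, -0.232, 0.973, -0.0]
wrist_force: [1.1, -0.1, 1.2]
width: 70.1
```

Request:
arm_command:
  motion:
    - {"fingers": 0.045,"tx": 0,"ty": 0,"tz": 0,"twist": 0}
    - {"fingers": 0.045,"tx": 0,"ty": 0,"tz": 0,"twist": 0}
    - {"fingers": 0.045,"tx": 0,"ty": 0,"tz": 0,"twist": 0}
    - {"fingers": 0.045,"tx": 0,"ty": 0,"tz": 0,"twist": 0}
    - {"fingers": 0.045,"tx": 0,"ty": 0,"tz": 0,"twist": 0}
    - {"fingers": 0.045,"tx": 0,"ty": 0,"tz": 0,"twist": 0}
    - {"fingers": 0.045,"tx": 0,"ty": 0,"tz": -0.005,"twist": 0}
    - {"fingers": 0.045,"tx": 0,"ty": 0,"tz": -0.02,"twist": 0}
    - {"fingers": 0.045,"tx": 0,"ty": 0,"tz": -0.05,"twist": 0}
    - {"fingers": 0.045,"tx": 0,"ty": 0,"tz": -0.08,"twist": 0}
    - {"fingers": 0.045,"tx": 0,"ty": 0,"tz": -0.11,"twist": 0}
    - {"fingers": 0.045,"tx": 0,"ty": 0,"tz": -0.11,"twist": 0}
  newtons: 8

```text
time: 5.27
position: [475.5, 90.5, 140.0]
tcp_rot: [0.005, -0.232, 0.973, -0.001]
wrist_force: [1.7, 1.4, 0.9]
width: 54.0
```

```bash
python3 - <<'E'
from h import *
s=sense(); C=cam("wrist",s); print(s["time"],s["position"],s["width"],s["wrist_force"],s["qpos"].round(2))
print("reader x-yaw tool", shift([403.5,281,170],s))
im=eyes.camera("wrist"); cv2.imwrite("pics/w3.png",im); print(spot_point("cracker","wrist")[:2],spot_point("eraser","wrist")[:1])
# expected pixel of cracker centre top if at grasp point
g=s["position"]+[0,0,-19]; print(proj(C,g))
cv2.imwrite("pics/v5.png",im[100:330,180:640])
E
```

```text
5.2667 [475.54937991  90.4730298  140.02238831] 53.97022985818779 [1.67500468 1.4421438  0.90649337] [ 0.03  0.39  1.79  0.    0.95 -2.01]
reader x-yaw tool [-0.02208243  0.20240066 -0.03060451]
[{'at': [315.6, 241.9], 'confidence': 0.72}] [{'at': [407.0, 205.8], 'confidence': 0.8}]
[[314.42315444 247.97458323]]
```

View pics/v5.png

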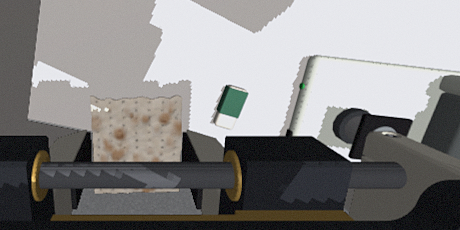

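The crop shows the cracker held level between the fingers. Its far edge is at row 195 and its side edges at columns 271 and 362. The eraser is untouched.

```bash
python3 - <<'E'
from h import *
c=eyes.calibration("wrist"); M=np.array(c["tool_from_camera"]); f=200/np.tan(np.radians(c["vertical_fov"])/2)
def ontool(p,z):
    d=M[:3,:3]@np.array([(p[0]-c["cx"])/f,(p[1]-c["cy"])/f,1]); o=M[:3,3]; return o+d*(z-o[2])/d[2]
for p in((271,195),(316,195),(362,195),(271,292),(362,292)): print(p,ontool(p,19).round(1))
s=sense(); print(s["position"],R.from_quat(s["tcp_rot"],scalar_first=True).as_euler("xyz"))
E
```

```text
(271, 195) [ 32.1 -24.   19. ]
(316, 195) [32.2  1.  19. ]
(362, 195) [32.2 26.5 19. ]
(271, 292) [-29.2 -26.6  19. ]
(362, 292) [-29.1  29.2  19. ]
[472.33117161  90.28826099 134.54441566] [ 3.14144070e+00 -1.82799118e-04 -2.67296524e+00]
```

Request:
arm_command:
  motion:
    - {"fingers": 0.045,"tx": 0,"ty": 0.005,"tz": -0.01,"twist": -6}
    - {"fingers": 0.045,"tx": -0.001,"ty": 0.012,"tz": -0.015,"twist": -12}
    - {"fingers": 0.045,"tx": -0.003,"ty": 0.02,"tz": -0.015,"twist": -18}
    - {"fingers": 0.045,"tx": -0.004,"ty": 0.03,"tz": -0.015,"twist": -24}
    - {"fingers": 0.045,"tx": -0.005,"ty": 0.04,"tz": -0.015,"twist": -30}
    - {"fingers": 0.045,"tx": -0.006,"ty": 0.05,"tz": -0.015,"twist": -36}
    - {"fingers": 0.045,"tx": -0.007,"ty": 0.06,"tz": -0.015,"twist": -42}
    - {"fingers": 0.045,"tx": -0.009,"ty": 0.07,"tz": -0.015,"twist": -48}
    - {"fingers": 0.045,"tx": -0.01,"ty": 0.08,"tz": -0.015,"twist": -54}
    - {"fingers": 0.045,"tx": -0.011,"ty": 0.09,"tz": -0.015,"twist": -60}
    - {"fingers": 0.045,"tx": -0.012,"ty": 0.1,"tz": -0.015,"twist": -66}
    - {"fingers": 0.045,"tx": -0.013,"ty": 0.106,"tz": -0.015,"twist": -72}
    - {"fingers": 0.045,"tx": -0.014,"ty": 0.11,"tz": -0.015,"twist": -78}
    - {"fingers": 0.045,"tx": -0.014,"ty": 0.112,"tz": -0.015,"twist": -83.4}
    - {"fingers": 0.045,"tx": -0.014,"ty": 0.112,"tz": -0.015,"twist": -83.4}
    - {"fingers": 0.045,"tx": -0.014,"ty": 0.112,"tz": -0.015,"twist": -83.4}

```text
time: 6.75
position: [425.5, 217.8, 146.7]
tcp_rot: [0.012, 0.812, -0.583, 0.015]
wrist_force: [-0.3, 0.1, 0.4]
width: 53.6
```

```bash
python3 - <<'E'
from h import *
s=sense(); C=cam("wrist",s); print(s["time"],s["position"],s["width"],s["wrist_force"],s["qpos"].round(2))
e=R.from_quat(s["tcp_rot"],scalar_first=True).as_euler("xyz",degrees=True); print(e)
print(shift([403.2,280.8,100],s))
T=cam("top")
im=eyes.camera("top"); cv2.imwrite("pics/t4.png",im)
for o in("cracker","stage_top","cover_bar"): print(o,[(x["at"],x["confidence"]) for x in spot_point(o,"top")[:2]])
print("exp cracker",proj(T,s["position"]+[0,0,-19.5]))
a=im[130:300,200:440]
eyes.camera("scene"); b=eyes.camera("scene")[90:260,260:500]
cv2.imwrite("pics/v6.png",cv2.resize(np.hstack([a,b]),None,fx=1.65,fy=1.65,interpolation=2))
E
```

```text
6.75 [425.5124754  217.8300544  146.70597704] 53.59134392787729 [-0.30546382  0.12708563  0.40320449] [ 0.34  0.38  1.79 -0.05  0.98 -3.1 ]
[179.92298578  -2.1894587  -71.35784775]
[-0.06853405  0.00095376  0.04412124]
cracker []
stage_top []
cover_bar [([239.7, 239.9], 0.7)]
exp cracker [[337.27960687 206.84710999]]
```

View pics/v6.png

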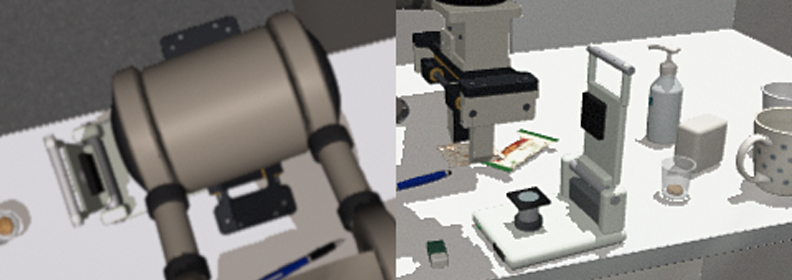

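The top view shows the wrist above the front of the reader with the cover (bar at (239,240)) clear to its left. The scene view shows the cracker gripped level and short of the stage. Joint 6 is near its limit here (-3.1), so I advance, since joint 1 then relieves it.

Request:
arm_command:
  motion:
    - {"fingers": 0.045,"tx": -0.015,"ty": 0,"tz": 0,"twist": 0}
    - {"fingers": 0.045,"tx": -0.03,"ty": 0,"tz": 0,"twist": 0}
    - {"fingers": 0.045,"tx": -0.045,"ty": 0,"tz": 0,"twist": 0}
    - {"fingers": 0.045,"tx": -0.055,"ty": 0,"tz": 0,"twist": 0}
    - {"fingers": 0.045,"tx": -0.055,"ty": 0,"tz": 0,"twist": 0}
    - {"fingers": 0.045,"tx": -0.055,"ty": 0,"tz": 0,"twist": 0}

```text
time: 7.55
position: [409.2, 269.5, 146.0]
tcp_rot: [0.01, 0.812, -0.583, 0.016]
wrist_force: [-0.3, -0.5, -0.0]
width: 54.1
```

```bash
cat > st.py <<'E'
from h import *
import sys
s=sense(); print(round(s["time"],2),s["position"].round(1),round(s["width"],1),s["wrist_force"].round(1),s["qpos"].round(2),R.from_quat(s["tcp_rot"],scalar_first=True).as_euler("xyz",degrees=True).round(1))
if len(sys.argv)>1: print(shift([float(v) for v in sys.argv[1:4]],s).round(4))
E
python3 st.py 403.2 280.8 100
```

```text
7.55 [409.2 269.5 146. ] 54.1 [-0.3 -0.5 -0. ] [ 0.45  0.4   1.76 -0.05  0.99 -2.99] [-179.9   -2.2  -71.4]
[-0.0144  0.0022  0.0455]
```

```bash
python3 - <<'E'
from h import *
s=sense(); T=R.from_quat(s["tcp_rot"],scalar_first=True).as_matrix(); print(T.round(3))
u=s["position"]+T@[0.5,0,25.5]; print(u)
for z in(85,62,52): print(z,(T.T@(np.array([403.2,280.8,z])-u)/1000).round(4))
E
```

```text
[[ 0.319 -0.948  0.014]
 [-0.947 -0.319 -0.036]
 [ 0.039 -0.002 -0.999]]
[409.75576858 268.12915383 120.58609616]
85 [-0.0155  0.0022  0.035 ]
62 [-0.0164  0.0023  0.058 ]
52 [-0.0167  0.0023  0.068 ]
```

Request:
arm_command:
  motion:
    - {"fingers": 0.045,"tx": -0.008,"ty": 0.001,"tz": 0,"twist": 0}
    - {"fingers": 0.045,"tx": -0.015,"ty": 0.002,"tz": 0.006,"twist": 0}
    - {"fingers": 0.045,"tx": -0.015,"ty": 0.002,"tz": 0.018,"twist": 0}
    - {"fingers": 0.045,"tx": -0.0155,"ty": 0.002,"tz": 0.03,"twist": 0}
    - {"fingers": 0.045,"tx": -0.016,"ty": 0.002,"tz": 0.04,"twist": 0}
    - {"fingers": 0.045,"tx": -0.016,"ty": 0.002,"tz": 0.048,"twist": 0}
    - {"fingers": 0.045,"tx": -0.016,"ty": 0.002,"tz": 0.052,"twist": 0}
    - {"fingers": 0.045,"tx": -0.0165,"ty": 0.002,"tz": 0.055,"twist": 0}
    - {"fingers": 0.045,"tx": -0.0165,"ty": 0.002,"tz": 0.055,"twist": 0}
    - {"fingers": 0.045,"tx": -0.0165,"ty": 0.002,"tz": 0.055,"twist": 0}

```text
time: 8.38
position: [403.1, 282.8, 90.7]
tcp_rot: [0.01, 0.812, -0.584, 0.016]
wrist_force: [-0.2, -1.4, 0.6]
width: 53.8
```

```bash
python3 st.py 403.2 280.8 85; python3 - <<'E'
from h import *
im=eyes.camera("scene"); a=cv2.resize(im[140:240,270:400],None,fx=3,fy=3,interpolation=2)
s=sense();im=eyes.camera("wrist"); C=cam("wrist",s); print(spot_point("stage_top","wrist")[:2],[x["at"] for x in spot_point("cracker","wrist")[:2]])
print(proj(C,[403.2,280.8,54]))
cv2.imwrite("pics/v7.png",np.hstack([a,cv2.resize(im[60:330,150:490],(378,300))]))
E
```

```text
8.38 [403.1 282.8  90.7] 53.8 [-0.2 -1.4  0.6] [ 0.48  0.48  1.81 -0.05  0.86 -2.95] [-179.9   -2.2  -71.4]
[0.0017 0.0005 0.0058]
[] [[318.7, 242.8]]
[[317.66764119 234.61352017]]
```

View pics/v7.png

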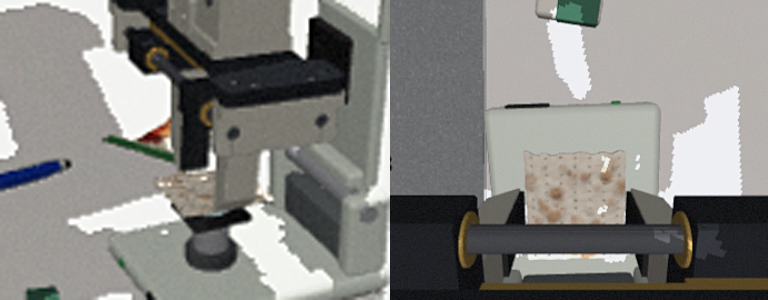

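The scene view shows the cracker gripped just above the stage. The wrist view shows the base front edge at about row 153 and columns 238–393, with the cracker centred on it sideways.

```bash
python3 - <<'E'
from h import *
s=sense();C=cam("wrist",s)
th=np.radians(110.3); ax=np.array([np.cos(th),np.sin(th)]);ay=np.array([-ax[1],ax[0]])
for u,v in((496,106),(575,104),(654,102)):
    p=onz(C,(150+(u-390)/1.112,60+v/1.111),18)[:2]-[403.2,280.8]; print(p@ax,p@ay)
T=R.from_quat(s["tcp_rot"],scalar_first=True).as_matrix();u=s["position"]+T@[0.5,0,25.5];print(u,T.T@(np.array([403.2,280.8,52])-u))
E
```

```text
-49.38307822520622 -51.23134293593423
-49.13275502035567 0.56068692267079
-48.883440813224105 52.14395451324064
[403.65237552 281.42866328  65.48254184] [-0.06314164  0.67031703 13.48797553]
```

Request:
arm_command:
  motion:
    - {"fingers": 0.045,"tx": 0,"ty": 0.0005,"tz": 0.003,"twist": 0}
    - {"fingers": 0.045,"tx": 0,"ty": 0.0005,"tz": 0.006,"twist": 0}
    - {"fingers": 0.045,"tx": 0,"ty": 0.0005,"tz": 0.007,"twist": 0}
    - {"fingers": 0.045,"tx": 0,"ty": 0.0005,"tz": 0.007,"twist": 0}
    - {"fingers": 0.045,"tx": 0,"ty": 0.0005,"tz": 0.007,"twist": 0}

```text
time: 9.0
position: [402.4, 282.2, 83.4]
tcp_rot: [0.01, 0.812, -0.584, 0.016]
wrist_force: [-0.3, 0.6, -0.2]
width: 54.2
```

Request:
arm_command:
  motion:
    - {"fingers": 0.045,"tx": 0,"ty": 0,"tz": 0.001,"twist": 0}
    - {"fingers": 0.045,"tx": 0,"ty": 0,"tz": 0.0015,"twist": 0}
    - {"fingers": 0.045,"tx": 0,"ty": 0,"tz": 0.0015,"twist": 0}
    - {"fingers": 0.045,"tx": 0,"ty": 0,"tz": 0.0015,"twist": 0}

```text
time: 9.33
position: [402.5, 282.2, 82.0]
tcp_rot: [0.01, 0.812, -0.584, 0.016]
wrist_force: [0.3, 0.4, -0.1]
width: 54.3
```

Request:
arm_command:
  motion:
    - {"fingers": 0.045,"tx": 0,"ty": 0,"tz": 0.001,"twist": 0}
    - {"fingers": 0.045,"tx": 0,"ty": 0,"tz": 0.0015,"twist": 0}
    - {"fingers": 0.045,"tx": 0,"ty": 0,"tz": 0.0015,"twist": 0}
    - {"fingers": 0.045,"tx": 0,"ty": 0,"tz": 0.0015,"twist": 0}

```text
time: 9.67
position: [402.7, 282.1, 80.8]
tcp_rot: [0.01, 0.812, -0.584, 0.016]
wrist_force: [-0.6, -1.5, 5.6]
width: 54.0
```

Contact: 5.6 N at TCP z = 80.8, which puts the stage at about 55 mm. I release here.

Request:
arm_command:
  motion:
    - {"fingers": 0.056,"tx": 0,"ty": 0,"tz": -0.0005,"twist": 0}
    - {"fingers": 0.06,"tx": 0,"ty": 0,"tz": -0.0005,"twist": 0}
    - {"fingers": 0.068,"tx": 0,"ty": 0,"tz": -0.0005,"twist": 0}
    - {"fingers": 0.075,"tx": 0,"ty": 0,"tz": -0.0005,"twist": 0}
    - {"fingers": 0.08,"tx": 0,"ty": 0,"tz": -0.0005,"twist": 0}
    - {"fingers": 0.08,"tx": 0,"ty": 0,"tz": -0.003,"twist": 0}
    - {"fingers": 0.08,"tx": 0,"ty": 0,"tz": -0.015,"twist": 0}
    - {"fingers": 0.08,"tx": 0,"ty": 0,"tz": -0.04,"twist": 0}
    - {"fingers": 0.08,"tx": 0,"ty": 0,"tz": -0.075,"twist": 0}
    - {"fingers": 0.08,"tx": 0,"ty": 0,"tz": -0.11,"twist": 0}
    - {"fingers": 0.08,"tx": 0.02,"ty": 0,"tz": -0.145,"twist": 0}
    - {"fingers": 0.08,"tx": 0.05,"ty": 0,"tz": -0.175,"twist": 0}
    - {"fingers": 0.08,"tx": 0.08,"ty": 0,"tz": -0.2,"twist": 0}
    - {"fingers": 0.08,"tx": 0.08,"ty": 0,"tz": -0.2,"twist": 0}

```text
time: 10.83
position: [426.2, 216.3, 288.8]
tcp_rot: [0.008, 0.808, -0.589, 0.022]
wrist_force: [1.0, 0.2, 0.1]
width: 79.9
```

```bash
python3 st.py 403.2 280.8 85; python3 - <<'E'
from fit import *
s=sense();im=eyes.camera("wrist"); C=cam("wrist",s)
for o in("cracker","cover_bar"):
  for x in spot_point(o,"wrist")[:2]: print(o,x, onz(C,x["at"],55 if o=="cracker" else 207))
print("exp stage",proj(C,[403.2,280.8,61]))
sc=eyes.camera("scene"); S=cam("scene")
for o in("cracker","cover_bar","pad"):
  for x in spot_point(o,"scene")[:1]: print(o,x)
print(proj(S,[403.2,280.8,55]))
cv2.imwrite("pics/v8.png",np.hstack([cv2.resize(sc[90:260,290:430],(330,400)),cv2.resize(im[0:280,150:480],(470,400))]))
cv2.imwrite("pics/w8.png",im)
E
```

```text
10.83 [426.2 216.3 288.8] 79.9 [1.  0.2 0.1] [ 0.34  0.22  1.58 -0.05  1.33 -3.1 ] [-179.2   -2.6  -72.2]
[-0.0778  0.0048  0.2004]
cracker {'at': [320.9, 236.7], 'confidence': 0.66} [401.44497285 282.71306503  55.        ]
exp stage [[320.11741521 236.57206145]]
cracker {'at': [340.6, 206.1], 'confidence': 0.67}
cover_bar {'at': [391.6, 125.0], 'confidence': 0.92}
pad {'at': [375.8, 160.7], 'confidence': 0.86}
[[338.83020693 209.6475151 ]]
```

View pics/v8.png

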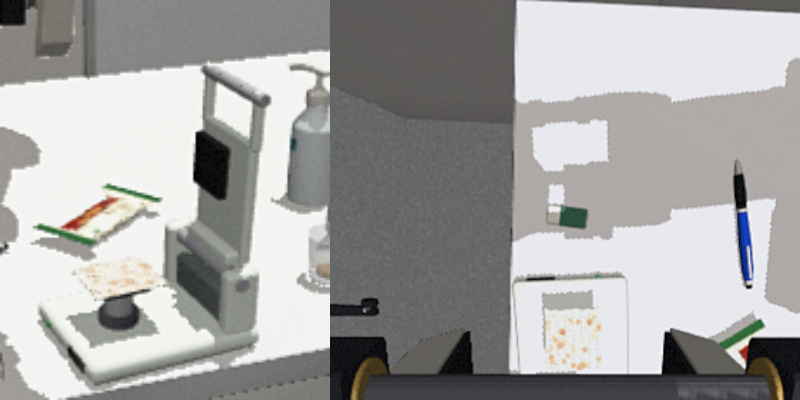

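The scene view shows the cracker flat on the stage under the open cover. The wrist view shows it square to the base at about (321,237), where the stage centre is expected (320,237). The eraser is in place. Next, the bar.

```bash
python3 - <<'E'
from fit import *
S=cam("scene");T=cam("top")
im=eyes.camera("top"); cv2.imwrite("pics/t8.png",im)
obs=[]
for o in("cover_bar","pad","stage_top"):
  for x in spot_point(o,"top")[:1]: print(o,x)
o1=[("cover_bar",S,(391.6,125.)),("cover_bar",S,(389.4,127)),("cover_bar",S,(384.3,126.9)),("pad",S,(375.8,160.7)),("pad",S,(376.4,160.4)),("cover_bar",T,(239.1,239)),("cover_bar",T,(239.7,239.9)),("pad",T,(263.6,232.4))]
for a in(1.57,1.6,1.65,1.7,1.74):
    X=rd((403.2,280.8,1.923,55,a)); print(a,X["cover_bar"].round(1),[ (proj(C,X[n])[0]-p).round(1).tolist() for n,C,p in o1])
E
python3 st.py 370.5 369 270
```

```text
cover_bar {'at': [240.5, 238.9], 'confidence': 0.91}
pad {'at': [259.6, 232.9], 'confidence': 0.53}
1.57 [370.8 368.9 207. ] [[-5.6, 1.2], [-3.4, -0.8], [1.7, -0.7], [-0.8, 0.4], [-1.4, 0.7], [1.7, -1.0], [1.1, -1.9], [-4.7, 1.0]]
1.6 [369.3 373.  206.5] [[-3.5, 1.1], [-1.3, -0.9], [3.8, -0.8], [0.3, 0.1], [-0.3, 0.4], [-0.9, -0.1], [-1.5, -1.0], [-6.0, 1.5]]
1.65 [366.8 379.8 205.4] [[-0.1, 1.2], [2.1, -0.8], [7.2, -0.7], [2.2, -0.3], [1.6, 0.0], [-5.2, 1.4], [-5.8, 0.5], [-8.3, 2.2]]
1.7 [364.4 386.5 204. ] [[3.3, 1.4], [5.5, -0.6], [10.6, -0.5], [4.1, -0.6], [3.5, -0.3], [-9.3, 2.9], [-9.9, 2.0], [-10.5, 3.0]]
1.74 [362.4 391.8 202.6] [[5.9, 1.7], [8.1, -0.3], [13.2, -0.2], [5.6, -0.7], [5.0, -0.4], [-12.6, 4.1], [-13.2, 3.2], [-12.3, 3.6]]
11.38 [423.1 218.7 282.6] 80.0 [ 1.1  0.5 -0.5] [ 0.34  0.23  1.59 -0.05  1.32 -3.1 ] [-179.9   -2.5  -71.8]
[-0.1596  0.0029  0.0055]
```

Request:
arm_command:
  motion:
    - {"fingers": 0.06,"tx": -0.013,"ty": 0,"tz": 0,"twist": 7}
    - {"fingers": 0.06,"tx": -0.026,"ty": 0,"tz": 0,"twist": 14}
    - {"fingers": 0.06,"tx": -0.039,"ty": 0,"tz": 0,"twist": 21}
    - {"fingers": 0.06,"tx": -0.052,"ty": 0,"tz": 0,"twist": 28}
    - {"fingers": 0.06,"tx": -0.065,"ty": 0,"tz": 0,"twist": 35}
    - {"fingers": 0.06,"tx": -0.078,"ty": 0.001,"tz": 0,"twist": 42}
    - {"fingers": 0.06,"tx": -0.091,"ty": 0.001,"tz": 0,"twist": 49}
    - {"fingers": 0.06,"tx": -0.104,"ty": 0.001,"tz": 0,"twist": 56}
    - {"fingers": 0.06,"tx": -0.117,"ty": 0.001,"tz": 0,"twist": 63}
    - {"fingers": 0.06,"tx": -0.13,"ty": 0.002,"tz": 0,"twist": 70}
    - {"fingers": 0.06,"tx": -0.143,"ty": 0.002,"tz": 0,"twist": 77}
    - {"fingers": 0.06,"tx": -0.156,"ty": 0.002,"tz": 0,"twist": 83}
    - {"fingers": 0.06,"tx": -0.1625,"ty": 0.0025,"tz": 0,"twist": 88}
    - {"fingers": 0.06,"tx": -0.1625,"ty": 0.0025,"tz": 0,"twist": 88}
    - {"fingers": 0.06,"tx": -0.1625,"ty": 0.0025,"tz": 0,"twist": 88}

```text
time: 12.63
position: [370.1, 372.0, 275.6]
tcp_rot: [0.004, -0.177, 0.984, -0.022]
wrist_force: [-0.7, -0.5, 0.5]
width: 60.0
```

```bash
python3 st.py 369.8 372 219; python3 - <<'E'
from fit import *
s=sense();im=eyes.camera("wrist"); C=cam("wrist",s); T=R.from_quat(s["tcp_rot"],scalar_first=True).as_matrix(); print(T.round(3))
for x in spot_point("cover_bar","wrist")[:2]: print(x, onz(C,x["at"],206.7))
print(proj(C,[369.8,372,206.7]))
cv2.imwrite("pics/v9.png",im[:, 100:540])
E
```

```text
12.63 [370.1 372.  275.6] 60.0 [-0.7 -0.5  0.5] [ 0.67  0.33  1.46 -0.04  1.36 -1.25] [-177.4    0.  -159.6]
[0.0003 0.0027 0.0565]
[[-0.937 -0.348  0.016]
 [-0.348  0.936 -0.042]
 [-0.    -0.045 -0.999]]
{'at': [321.1, 222.1], 'confidence': 0.87} [370.95259819 374.18002874 206.7       ]
[[318.9309036  219.75896986]]
```

View pics/v9.png

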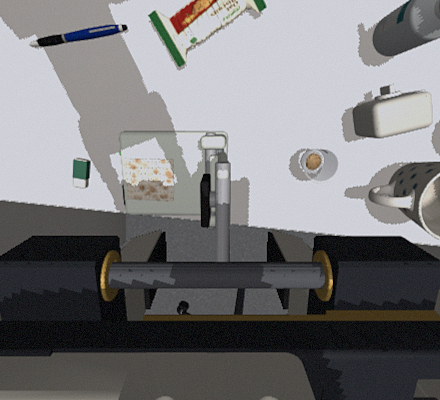

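The wrist view shows the bar running straight between the jaws (column ~322, rows 150–260), and the cracker still square on the stage at about (250,180).

Request:
arm_command:
  motion:
    - {"fingers": 0.06,"tx": 0,"ty": 0.001,"tz": 0.015,"twist": 0}
    - {"fingers": 0.06,"tx": 0,"ty": 0.002,"tz": 0.035,"twist": 0}
    - {"fingers": 0.06,"tx": 0,"ty": 0.003,"tz": 0.05,"twist": 0}
    - {"fingers": 0.06,"tx": 0,"ty": 0.0035,"tz": 0.056,"twist": 0}
    - {"fingers": 0.04,"tx": 0,"ty": 0.0035,"tz": 0.0565,"twist": 0}
    - {"fingers": 0.025,"tx": 0,"ty": 0.0035,"tz": 0.0565,"twist": 0}
    - {"fingers": 0.018,"tx": 0,"ty": 0.0035,"tz": 0.0565,"twist": 0}
    - {"fingers": 0.014,"tx": 0,"ty": 0.0035,"tz": 0.0565,"twist": 0}
    - {"fingers": 0.004,"tx": 0,"ty": 0.0035,"tz": 0.0565,"twist": 0}
    - {"fingers": 0.004,"tx": 0,"ty": 0.0035,"tz": 0.0565,"twist": 0}
    - {"fingers": 0.004,"tx": 0,"ty": 0.0035,"tz": 0.0565,"twist": 0}
    - {"fingers": 0.004,"tx": 0,"ty": 0.0035,"tz": 0.0565,"twist": 0}
    - {"fingers": 0.004,"tx": 0,"ty": 0.0035,"tz": 0.0565,"twist": 0}
  newtons: 20

```text
time: 13.82
position: [370.0, 373.0, 219.6]
tcp_rot: [0.005, -0.175, 0.984, -0.022]
wrist_force: [-0.4, 0.1, 2.0]
width: 10.1
```

```bash
python3 st.py 370 373 219
```

```text
13.82 [370.  373.  219.6] 10.1 [-0.4  0.1  2. ] [ 0.67  0.38  1.56 -0.05  1.22 -1.24] [-1.775e+02  1.000e-01 -1.598e+02]
[0.     0.     0.0006]
```

```bash
cat > arc.py <<'E'
from fit import *
import sys
s=sense(); T=R.from_quat(s["tcp_rot"],scalar_first=True).as_matrix()
a0=float(sys.argv[1]); P=lambda a: rd((403.2,280.8,1.923,55,a))["cover_bar"]
for a in map(float,sys.argv[2:]): print(a,(T.T@(P(a)-P(a0))/1000).round(4))
E
python3 arc.py 1.594 1.57 1.54 1.5 1.44 1.36 1.28 1.2 1.12 1.04 0.96 0.88 .8 .72 .64 .56 .48 .4 .32 .24 .18 .14
```

```text
1.57 [-0.     -0.0035 -0.0002]
1.54 [-0.     -0.0079 -0.0004]
1.5 [-0.     -0.0137 -0.0004]
1.44 [-0.     -0.0224  0.    ]
1.36 [-0.     -0.034   0.0014]
1.28 [-0.     -0.0454  0.0037]
1.2 [ 0.     -0.0566  0.0069]
1.12 [ 0.     -0.0675  0.011 ]
1.04 [ 0.     -0.0781  0.0159]
0.96 [ 0.     -0.0882  0.0217]
0.88 [ 0.     -0.0978  0.0283]
0.8 [ 0.     -0.1069  0.0356]
0.72 [ 0.     -0.1153  0.0436]
0.64 [ 1.000e-04 -1.231e-01  5.230e-02]
0.56 [ 1.000e-04 -1.302e-01  6.150e-02]
0.48 [ 1.000e-04 -1.365e-01  7.130e-02]
0.4 [ 1.00e-04 -1.42e-01  8.16e-02]
0.32 [ 1.000e-04 -1.467e-01  9.230e-02]
0.24 [ 1.000e-04 -1.505e-01  1.033e-01]
0.18 [ 1.000e-04 -1.527e-01  1.117e-01]
0.14 [ 1.000e-04 -1.540e-01  1.174e-01]
```

Request:
arm_command:
  motion:
    - {"fingers": 0.004,"tx": 0,"ty": -0.0035,"tz": 0,"twist": 0}
    - {"fingers": 0.004,"tx": 0,"ty": -0.008,"tz": -0.0003,"twist": 0}
    - {"fingers": 0.004,"tx": 0,"ty": -0.0137,"tz": -0.0003,"twist": 0}
    - {"fingers": 0.004,"tx": 0,"ty": -0.0224,"tz": 0,"twist": 0}
    - {"fingers": 0.004,"tx": 0,"ty": -0.034,"tz": 0.0014,"twist": 0}
    - {"fingers": 0.004,"tx": 0,"ty": -0.0454,"tz": 0.0037,"twist": 0}
    - {"fingers": 0.004,"tx": 0,"ty": -0.0566,"tz": 0.0069,"twist": 0}
    - {"fingers": 0.004,"tx": 0,"ty": -0.0566,"tz": 0.0069,"twist": 0}

```text
time: 14.48
position: [390.6, 316.7, 214.4]
tcp_rot: [0.004, -0.174, 0.984, -0.023]
wrist_force: [1.8, -2.1, 1.2]
width: 10.1
```

```bash
python3 st.py; python3 - <<'E'
from h import *
eyes.camera("scene"); eyes.camera("top")
for n in("scene","top"):
  for o in("cover_bar","pad"):
    for x in spot_point(o,n)[:1]: print(n,o,x)
s=sense();print(proj(cam("scene"),s["position"]-[0,0,12.5]),proj(cam("top"),s["position"]-[0,0,12.5]))
E
```

```text
14.48 [390.6 316.7 214.4] 10.1 [ 1.8 -2.1  1.2] [ 0.56  0.34  1.63 -0.05  1.18 -1.35] [-177.3    0.  -159.9]
scene cover_bar {'at': [357.9, 134.5], 'confidence': 0.95}
scene pad {'at': [356.5, 167.2], 'confidence': 0.66}
[[359.9724615  132.70302716]] [[273.36870807 226.373291  ]]
```

Request:
arm_command:
  motion:
    - {"fingers": 0.004,"tx": 0,"ty": -0.0109,"tz": 0.0041,"twist": 0}
    - {"fingers": 0.004,"tx": 0,"ty": -0.0215,"tz": 0.009,"twist": 0}
    - {"fingers": 0.004,"tx": 0,"ty": -0.0316,"tz": 0.0148,"twist": 0}
    - {"fingers": 0.004,"tx": 0,"ty": -0.0412,"tz": 0.0214,"twist": 0}
    - {"fingers": 0.004,"tx": 0,"ty": -0.0503,"tz": 0.0287,"twist": 0}
    - {"fingers": 0.004,"tx": 0,"ty": -0.0587,"tz": 0.0367,"twist": 0}
    - {"fingers": 0.004,"tx": 0,"ty": -0.0665,"tz": 0.0454,"twist": 0}
    - {"fingers": 0.004,"tx": 0,"ty": -0.0736,"tz": 0.0546,"twist": 0}
    - {"fingers": 0.004,"tx": 0,"ty": -0.0736,"tz": 0.0546,"twist": 0}

```text
time: 15.53
position: [416.3, 246.6, 161.7]
tcp_rot: [0.004, -0.174, 0.984, -0.022]
wrist_force: [1.9, -1.1, -2.9]
width: 10.1
```

```bash
python3 st.py; python3 - <<'E'
from h import *
eyes.camera("scene")
for o in("cover_bar","pad","cracker"):
    for x in spot_point(o,"scene")[:1]: print(o,x)
s=sense();print(proj(cam("scene"),s["position"]-[0,0,12.5]))
E
```

```text
15.53 [416.3 246.6 161.7] 10.1 [ 1.9 -1.1 -2.9] [ 0.4   0.37  1.75 -0.05  1.02 -1.49] [-177.4   -0.  -159.9]
cover_bar {'at': [321.1, 167.5], 'confidence': 0.65}
pad {'at': [341.9, 187.6], 'confidence': 0.46}
cracker {'at': [341.6, 207.4], 'confidence': 0.81}
[[321.05526058 166.34348513]]
```

Request:
arm_command:
  motion:
    - {"fingers": 0.004,"tx": 0,"ty": -0.0063,"tz": 0.0098,"twist": 0}
    - {"fingers": 0.004,"tx": 0,"ty": -0.0118,"tz": 0.0201,"twist": 0}
    - {"fingers": 0.004,"tx": 0,"ty": -0.0165,"tz": 0.0308,"twist": 0}
    - {"fingers": 0.004,"tx": 0,"ty": -0.0186,"tz": 0.0365,"twist": 0}
    - {"fingers": 0.004,"tx": 0,"ty": -0.0203,"tz": 0.0418,"twist": 0}
    - {"fingers": 0.004,"tx": 0,"ty": -0.0215,"tz": 0.046,"twist": 0}
    - {"fingers": 0.004,"tx": 0,"ty": -0.0225,"tz": 0.05,"twist": 0}
    - {"fingers": 0.004,"tx": 0,"ty": -0.0232,"tz": 0.053,"twist": 0}
    - {"fingers": 0.004,"tx": 0,"ty": -0.0232,"tz": 0.053,"twist": 0}
    - {"fingers": 0.004,"tx": 0,"ty": -0.0232,"tz": 0.053,"twist": 0}

```text
time: 16.57
position: [424.5, 224.4, 111.5]
tcp_rot: [0.004, -0.175, 0.984, -0.022]
wrist_force: [-0.6, 2.2, -4.8]
width: 10.1
```

```bash
python3 st.py; python3 arc.py 0.16 .14 .12 .1 .08 .06 .04 .02 0
```

```text
16.57 [424.5 224.4 111.5] 10.1 [-0.6  2.2 -4.8] [ 0.35  0.43  1.82 -0.06  0.89 -1.53] [-177.5    0.  -159.8]
0.14 [ 0.     -0.0006  0.0029]
0.12 [ 0.     -0.0011  0.0057]
0.1 [ 0.     -0.0016  0.0086]
0.08 [ 0.     -0.002   0.0115]
0.06 [ 0.     -0.0023  0.0144]
0.04 [ 0.     -0.0026  0.0173]
0.02 [ 0.     -0.0029  0.0202]
0.0 [ 0.     -0.0031  0.0231]
```

Request:
arm_command:
  motion:
    - {"fingers": 0.004,"tx": 0,"ty": -0.0006,"tz": 0.0029,"twist": 0}
    - {"fingers": 0.004,"tx": 0,"ty": -0.0011,"tz": 0.0057,"twist": 0}
    - {"fingers": 0.004,"tx": 0,"ty": -0.0011,"tz": 0.0057,"twist": 0}
    - {"fingers": 0.004,"tx": 0,"ty": -0.0011,"tz": 0.0057,"twist": 0}
  newtons: 10

```text
time: 16.9
position: [425.0, 223.1, 105.8]
tcp_rot: [0.004, -0.175, 0.984, -0.022]
wrist_force: [-1.9, 2.3, -3.7]
width: 10.3
```

Request:
arm_command:
  motion:
    - {"fingers": 0.004,"tx": 0,"ty": -0.0002,"tz": 0.001,"twist": 0}
    - {"fingers": 0.004,"tx": 0,"ty": -0.0004,"tz": 0.002,"twist": 0}
    - {"fingers": 0.004,"tx": 0,"ty": -0.0004,"tz": 0.002,"twist": 0}
    - {"fingers": 0.004,"tx": 0,"ty": -0.0004,"tz": 0.002,"twist": 0}

```text
time: 17.23
position: [425.1, 222.7, 104.0]
tcp_rot: [0.004, -0.175, 0.984, -0.022]
wrist_force: [-1.6, 4.6, -4.4]
width: 10.3
```

Request:
arm_command:
  motion:
    - {"fingers": 0.004,"tx": 0,"ty": -0.0001,"tz": 0.001,"twist": 0}
    - {"fingers": 0.004,"tx": 0,"ty": -0.0002,"tz": 0.0015,"twist": 0}
    - {"fingers": 0.004,"tx": 0,"ty": -0.0002,"tz": 0.0015,"twist": 0}
    - {"fingers": 0.004,"tx": 0,"ty": -0.0002,"tz": 0.0015,"twist": 0}

```text
time: 17.57
position: [425.2, 222.5, 102.6]
tcp_rot: [0.004, -0.175, 0.984, -0.022]
wrist_force: [-2.2, 3.9, -2.8]
width: 10.5
```

Request:
arm_command:
  motion:
    - {"fingers": 0.004,"tx": 0,"ty": -0.0001,"tz": 0.001,"twist": 0}
    - {"fingers": 0.004,"tx": 0,"ty": -0.0002,"tz": 0.0015,"twist": 0}
    - {"fingers": 0.004,"tx": 0,"ty": -0.0002,"tz": 0.0015,"twist": 0}
    - {"fingers": 0.004,"tx": 0,"ty": -0.0002,"tz": 0.0015,"twist": 0}

```text
time: 17.9
position: [425.3, 222.3, 101.1]
tcp_rot: [0.004, -0.175, 0.984, -0.022]
wrist_force: [-2.4, 5.2, -2.5]
width: 10.5
```

Request:
arm_command:
  motion:
    - {"fingers": 0.004,"tx": 0,"ty": -0.0001,"tz": 0.001,"twist": 0}
    - {"fingers": 0.004,"tx": 0,"ty": -0.0002,"tz": 0.001,"twist": 0}
    - {"fingers": 0.004,"tx": 0,"ty": -0.0002,"tz": 0.001,"twist": 0}
    - {"fingers": 0.004,"tx": 0,"ty": -0.0002,"tz": 0.001,"twist": 0}

```text
time: 18.23
position: [425.4, 222.1, 100.2]
tcp_rot: [0.004, -0.175, 0.984, -0.021]
wrist_force: [-3.9, 5.4, -2.8]
width: 10.4
```

```bash
python3 - <<'E'
from h import *
F=[]
for i in range(4): eyes.camera("scene"); F.append(sense()["wrist_force"])
print(np.mean(F,0))
for o in("cover_bar","pad","cracker"):
    for x in spot_point(o,"scene")[:1]: print(o,x)
s=sense();print(s["position"],proj(cam("scene"),s["position"]-[0,0,12.5]))
E
```

```text
[-3.30558805  5.15421981 -2.27583445]
cover_bar {'at': [308.8, 201.9], 'confidence': 0.76}
pad {'at': [339.3, 206.7], 'confidence': 0.57}
cracker {'at': [341.5, 205.0], 'confidence': 0.53}
[425.36582646 222.09751177 100.2023447 ] [[307.67302504 200.8229674 ]]
```

Request:
arm_command:
  motion:
    - {"fingers": 0.004,"tx": 0,"ty": -0.0001,"tz": 0.0005,"twist": 0}
    - {"fingers": 0.004,"tx": 0,"ty": -0.0001,"tz": 0.001,"twist": 0}
    - {"fingers": 0.004,"tx": 0,"ty": -0.0001,"tz": 0.001,"twist": 0}
    - {"fingers": 0.004,"tx": 0,"ty": -0.0001,"tz": 0.001,"twist": 0}

```text
time: 18.92
position: [425.4, 222.0, 99.3]
tcp_rot: [0.004, -0.175, 0.984, -0.021]
wrist_force: [-3.5, 4.2, -1.4]
width: 10.6
```

Request:
arm_command:
  motion:
    - {"fingers": 0.004,"tx": 0,"ty": -0.0001,"tz": 0.0005,"twist": 0}
    - {"fingers": 0.004,"tx": 0,"ty": -0.0001,"tz": 0.001,"twist": 0}
    - {"fingers": 0.004,"tx": 0,"ty": -0.0001,"tz": 0.001,"twist": 0}
    - {"fingers": 0.004,"tx": 0,"ty": -0.0001,"tz": 0.001,"twist": 0}

```text
time: 19.25
position: [425.5, 221.8, 98.4]
tcp_rot: [0.004, -0.175, 0.984, -0.021]
wrist_force: [-3.8, 4.6, 0.0]
width: 10.6
```

```bash
python3 - <<'E'
from h import *
F=[]
for i in range(4): eyes.camera("scene"); F.append(sense()["wrist_force"])
print(np.mean(F,0))
E
```

```text
[-3.82597034  4.67773395 -0.68376905]
```

Request:
arm_command:
  motion:
    - {"fingers": 0.004,"tx": 0,"ty": 0,"tz": 0.0005,"twist": 0}
    - {"fingers": 0.004,"tx": 0,"ty": 0,"tz": 0.0005,"twist": 0}
    - {"fingers": 0.01,"tx": 0,"ty": 0,"tz": 0.0005,"twist": 0}
    - {"fingers": 0.013,"tx": 0,"ty": 0,"tz": 0.0005,"twist": 0}
    - {"fingers": 0.017,"tx": 0,"ty": 0,"tz": 0.0005,"twist": 0}
    - {"fingers": 0.02,"tx": 0,"ty": 0,"tz": 0.0005,"twist": 0}
    - {"fingers": 0.02,"tx": 0,"ty": 0,"tz": 0.0005,"twist": 0}
    - {"fingers": 0.02,"tx": 0,"ty": 0,"tz": 0.0005,"twist": 0}
  newtons: 4

```text
time: 20.12
position: [426.1, 221.3, 97.8]
tcp_rot: [0.005, -0.175, 0.984, -0.022]
wrist_force: [-0.4, 0.9, -0.8]
width: 20.0
```

```bash
python3 st.py; python3 - <<'E'
from h import *
eyes.camera("scene")
for o in("cover_bar","pad","cracker"):
    for x in spot_point(o,"scene")[:1]: print(o,x)
s=sense();C=cam("wrist",s);im=eyes.camera("wrist");cv2.imwrite("pics/w10.png",im[80:340,150:500])
E
```

```text
20.12 [426.1 221.3  97.8] 20.0 [-0.4  0.9 -0.8] [ 0.35  0.45  1.84 -0.06  0.85 -1.54] [-1.774e+02  1.000e-01 -1.598e+02]
cover_bar {'at': [309.1, 203.8], 'confidence': 0.82}
pad {'at': [338.8, 207.8], 'confidence': 0.62}
cracker {'at': [342.1, 204.5], 'confidence': 0.43}
```

View pics/w10.png

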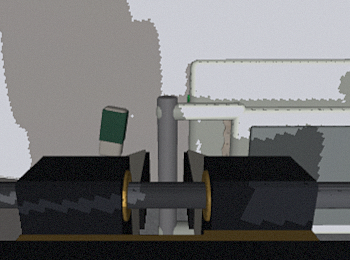

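The view shows the bar free between the open fingers (no contact force), the cover down with the cracker's edge visible under it, and the eraser untouched. I lift straight up along world z.

Request:
arm_command:
  motion:
    - {"fingers": 0.02,"tx": 0,"ty": -0.0002,"tz": -0.005,"twist": 0}
    - {"fingers": 0.02,"tx": 0,"ty": -0.0007,"tz": -0.015,"twist": 0}
    - {"fingers": 0.02,"tx": 0,"ty": -0.0013,"tz": -0.03,"twist": 0}
    - {"fingers": 0.02,"tx": 0,"ty": -0.0027,"tz": -0.06,"twist": 0}
    - {"fingers": 0.02,"tx": 0,"ty": -0.0045,"tz": -0.1,"twist": 0}
    - {"fingers": 0.02,"tx": 0,"ty": -0.006,"tz": -0.14,"twist": 0}
    - {"fingers": 0.02,"tx": 0,"ty": -0.03,"tz": -0.17,"twist": 0}
    - {"fingers": 0.02,"tx": 0,"ty": -0.06,"tz": -0.18,"twist": 0}
    - {"fingers": 0.02,"tx": 0,"ty": -0.06,"tz": -0.18,"twist": 0}
    - {"fingers": 0.02,"tx": 0,"ty": -0.06,"tz": -0.18,"twist": 0}

```text
time: 21.2
position: [443.9, 171.9, 281.1]
tcp_rot: [0.005, -0.174, 0.985, -0.022]
wrist_force: [-0.1, 1.1, -1.5]
width: 19.8
```

```bash
python3 st.py; python3 - <<'E'
from fit import *
im=eyes.camera("scene");S=cam("scene")
for o in("cover_bar","pad","cracker","eraser"):
    for x in spot_point(o,"scene")[:1]: print(o,x)
for a in(0.03,.06,.1): print(a,[proj(S,v)[0].round(1) for k,v in rd((403.2,280.8,1.923,55,a)).items() if k in("cover_bar","pad")])
cv2.imwrite("pics/v11.png",cv2.resize(im[160:260,260:400],None,fx=5,fy=5,interpolation=2))
E
```

```text
21.2 [443.9 171.9 281.1] 19.8 [-0.1  1.1 -1.5] [ 0.24  0.23  1.6  -0.05  1.31 -1.67] [-177.4    0.2 -160. ]
cover_bar {'at': [306.5, 204.3], 'confidence': 0.8}
pad {'at': [339.2, 206.5], 'confidence': 0.42}
cracker {'at': [342.0, 204.5], 'confidence': 0.71}
eraser {'at': [285.0, 245.8], 'confidence': 0.5}
0.03 [array([306.8, 204.4]), array([338.8, 208.1])]
0.06 [array([307. , 202.3]), array([338.7, 207. ])]
0.1 [array([307.5, 199.4]), array([338.7, 205.5])]
```

```bash
python3 -c "
from h import *
print(workorder.close_job())"
```

```text
the job is handed in; nothing more can be done
None
```

The cracker is on the stage with the cover resting on it, and the job is handed in (no verdict is reported). It took about 21 s of robot time.

- **Placing:** I gripped the cracker across its 54 mm and set it on the stage, with contact felt at about 5.6 N, then released it with the cover open. A check afterwards put it within about 3 mm of the stage centre, flat and nearly square (under about 2° off).
- **Closing:** I guided the bar down its arc until the wrist force fell to about −0.7 N, lowered it another 0.5 mm, and let go. The hand then lifted clear.

**Last checks:**
- The bar's position in the scene picture matches a cover angle of about 0.03–0.05 rad.
- The cracker was found within 1 px of where it was before closing in that camera, and the eraser is where it started.
- The pad force on the cracker can't be measured directly. I only infer it from the wrist force dropping to near zero.

**What went wrong:**
- The first move was refused because its rows lacked the finger value.
- Joint 6 came close to its limit (−3.1 of −3.11 rad) at the front of the reader. This left the tool tilted about 2.5° from then on, with no visible effect on the cracker.
- The viewer had reached its picture limit, so I judged the final state from detections, not by eye.

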